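# Reset the bench power box behind its push-latch cover

### The arm

A 7-joint arm with a two-finger parallel gripper is mounted at the origin on a cart in front of the work surface, level with it; the furniture and walls round the work are solid. World frame = base frame: x ahead of the robot, y to its left, z up, the work surface at z = 0. Lengths are in m, angles in rad, forces in N, time in s.
With the tool pointing down it reaches from about 0.35 to 0.9 m from the base axis. Payload 19.9 kg.
Tool frame: the origin (TCP) lies between the finger pads; the fingertips stand 19 mm ahead of it and the grasp point (between the pads) is the TCP; z points along the fingers, y is the direction in which the jaws open and shut (so a half turn about z gives the same grasp; the last joint's range is limited). The gripper opens to 94 mm and grips with 3 to 60 N. Pads are 16 mm wide; open, the fingers measure 119 mm over their backs; the gripper's body (75 mm by 177 mm) begins 78 mm behind the grasp point.
Start: joints at [1.145, 0.417, -0.01, 1.614, 0.005, 1.111, -0.053], TCP at [0.235, -0.579, 0.2] pointing down, gripper open.
Joint ranges: [-2.81, 2.81], [-0.39, 2.02], [-1.27, 1.25], [0.06, 2.57], [-1.19, 4.33], [0.19, 2], [-2.82, 2.82]. Speed limits (rad/s): [1.89, 1.89, 2.39, 2.39, 3.01, 3.01, 3.01].

### API

Orientations are given as a 3x3 rotation matrix whose columns are the frame's x, y, z axes.
In Python, from rig import robot gives the robot as it stands. Calls block until the motion is done:
- robot.move_ptp(position, orientation): joint-space move of the TCP to a pose.
- robot.move_linear(position, velocity=0.15, frame=None, threshold=None): straight line of the TCP; frame=None keeps the orientation; velocity is the mean speed in m/s. With threshold (N) it stops when the force on the tool has changed by that much, and returns True; else False.
- robot.goto_joints(angles): joint-space move.
- robot.gripper_to(opening): finger opening in m; the grip force is fixed at half the most; returns when the fingers have stopped.
- robot.pause(seconds).
- robot.ik(position, orientation): joint angles nearest the present ones, or None.
- robot.get_state(): the state.
- robot.grab_frame(name): name is "side" or "top" or "wrist"; returns the picture (384x512x3 uint8, red, green, blue); there is no depth.
- robot.camera_info(name): a dict with "fx", "fy", "cx", "cy" (pixels), "dist" ([k1, k2, p1, p2, k3] as OpenCV has them; the pictures are not rectified), "rvec" (rotation vector, rad) and "tvec" (3), from world to camera coordinates, as OpenCV has them. Camera axes: x right, y down, z forward; pixel columns grow to the right and rows downward; lengths in m; the calibration is good to about 2 mm. A picture is of the moment at which its call begins: read the wrist's pose just before it. camera_info takes no time and is no camera call; for the wrist camera it gives the pose at the moment of the call.
A pose or a line that the arm cannot do raises robot.PlanningError and nothing moves.
- robot.sign_off(): hands the job in, once; it reports no verdict.
The state is a dict: "time": time; "qpos": joint angles; "joint_vel": joint speeds; "effort": joint torques, N m; "ee_pos": TCP position; "tool_rot": TCP orientation; "force": force on the tool from outside, world axes, zero at the start; "moment": the same for the moment, N m; "opening": finger opening in m.
Only numpy, scipy, OpenCV 4.12 (cv2) and the standard library are available. Lean on these libraries where they do the work, as an engineer would, in place of code of your own. Each camera call takes 0.05 s, during which the arm holds its last target.

### The job

Reset the bench's power box with fingertip presses only: press the front of its cover in and let go so that it pops open, then push the round button inside all the way in so that it stays in. Finally push the cover back down and press its front in until it latches and stays shut, and leave the things standing around the box where they are; nothing needs to be picked up.

Things in the scene. Friction and masses are not known exactly. Their poses are not given: they have to be found in the camera images.
- power_box: grey metal box fixed to the bench, 114 (x) x 166 (y) x 75 mm high, 208 mm over its side flanges. Origin: centre of its underside. -x is its front, +x its back (hinge side), z up. The front wall is only 63 mm high, so the cover's front edge is free. Under the cover: a dark deck 41 mm above the bench with the button and behind it a terminal strip 51 mm high; the latch at the +y side
- cover (a joint): angle in rad of the flat metal cover (99 mm hinge to front edge, 152 wide, 4 thick). 0: shut, flush with the rim, top 75 mm above the bench. A spring opens it to its stop at 1.3 in about 2 s. Push-push latch: pressed in past -0.09 (stop -0.14) and let go, a shut cover pops open; an open one pushed down to the same depth and let go stays shut. Takes 3 to 8 N all the way down; rigid at the stop
- cover_press (a point): the spot to press, marked by five thin ribs: on the cover's outer face, midway across, 80 mm from the hinge, 19 mm from the front edge. Moves with the cover; -0.09 rad is 7 mm down, the stop 11 mm down. The point's z axis points out of the outer face
- cover_hinge (a point): midpoint of the hinge line, 50 mm behind the box's centre, 73 mm above the bench, fixed; the line runs along the box's y. The open cover stands up from it, leaning 0.27 rad from vertical towards the box's front, its edge about 169 mm above the bench; its outer face then looks to the back, so it is pushed shut from behind or above
- button_top (a point): centre of the top of the round black button (20 mm across) in the box, 30 mm in front of the box's centre, 30 mm to its -y side; 56 mm above the bench when out, 48 mm when in. Reached only with the cover open; the open cover's edge is then about 53 mm behind it, 113 mm higher
- reset_button (a joint): travel of the button in m, downward: 0 standing out, 0.008 fully in (rigid stop). Moves with about 3 N and stays where it is left
- thread_cone: cone of black thread, 54 mm across, 100 mm high, standing loose beside the box; origin at the centre of its underside. Leave alone
- rub_block: yellow rubber block 45x70x32 mm, loose; origin at the centre of its underside. Leave alone
- spring_clamp: red spring clamp 42x100x20 mm, lying loose behind the box; origin at the centre of its underside. Leave alone
- nozzle_bottle: white glue bottle with a cone spout, 63 mm across, 100 mm high, standing loose behind the box; origin at the centre of its underside. Leave alone
- marker: black marker pen, 15 mm thick, 130 mm long (along its y), lying loose; origin at the centre of its underside. Leave alone
- awl: awl with a wooden handle, 31 mm thick, 150 mm long (along its y), lying loose behind the box; origin at the centre of its underside. Leave alone

How it is judged:
By the outcome, as a careful person would: the job done as asked, in the order asked, and still so for the second after the job is handed in, with the robot touching nothing.
It also fails if it takes over 48 s, if anything falls off the work surface, if the arm or the gripper's body presses on something with over 40 N, if the wrist force passes 120 N, or if a joint passes its speed limit or range.

## Working session

There is one attempt and no reset: what is moved stays moved. The work goes in short steps, each a Python script; the robot and the scene stay as the last script left them, time stands still between calls to the robot, and variables do not carry over. Pictures are saved under pics/ and viewed, and the job is handed in when it is done.

```bash
mkdir -p pics; ls
cat > h.py <<'E'
import numpy as np,cv2
from rig import robot
def snap(n,f):
    im=robot.grab_frame(n); cv2.imwrite(f'pics/{f}.png',cv2.cvtColor(im,cv2.COLOR_RGB2BGR)); return im
def cam(n):
    c=robot.camera_info(n);K=np.array([[c['fx'],0,c['cx']],[0,c['fy'],c['cy']],[0,0,1.]])
    return K,np.array(c['dist'],float),np.array(c['rvec'],float),np.array(c['tvec'],float)
def back(c,uv,z):
    K,d,r,t=c;p=cv2.undistortPoints(np.array([[uv]],float),K,d)[0,0]
    R=cv2.Rodrigues(r)[0];ray=R.T@np.array([p[0],p[1],1]);o=-R.T@t
    return o+ray*(z-o[2])/ray[2]
def proj(c,P):
    K,d,r,t=c;return cv2.projectPoints(np.array(P,float).reshape(-1,3),r,t,K,d)[0][:,0]
E
python3 - <<'E'
from h import *
for n in ['side','top','wrist']:
    snap(n,n+'0'); K,d,r,t=cam(n);print(n,K[0,0],-cv2.Rodrigues(r)[0].T@t)
print(robot.get_state())
E
```

```text
pics
side 404.91073996704534 [ 0.48731197 -0.79810038  0.90909614]
top 386.9627182794613 [0.55239328 0.02730671 1.07289038]
wrist 282.687835841975 [ 0.30985371 -0.54797534  0.38402503]
{'time': 0.15, 'qpos': array([ 1.144485  ,  0.41784558, -0.01029465,  1.61400207,  0.00469907,
        1.11069748, -0.05299565]), 'joint_vel': array([ 3.25020918e-05, -1.24898982e-03, -2.18247814e-03, -8.79162872e-04,
       -1.85770169e-03, -1.41597309e-03,  9.22244790e-04]), 'effort': array([ 4.15377463e-04, -8.51533484e+01,  6.38701133e-01, -4.26133239e+01,
       -4.88659367e-02,  1.72339595e-02,  1.13992226e-04]), 'ee_pos': array([ 0.23449747, -0.57903836,  0.1994778 ]), 'tool_rot': array([[ 9.26867822e-01,  3.75387618e-01, -4.21749183e-04],
       [ 3.75387846e-01, -9.26867455e-01,  8.27764943e-04],
       [-8.01728822e-05, -9.25548207e-04, -9.99999568e-01]]), 'force': array([0.27919675, 0.52637794, 0.18795256]), 'moment': array([ 0.04339455,  0.00243529, -0.05629373]), 'opening': 0.09400911760539536}
```

View pics/top0.png

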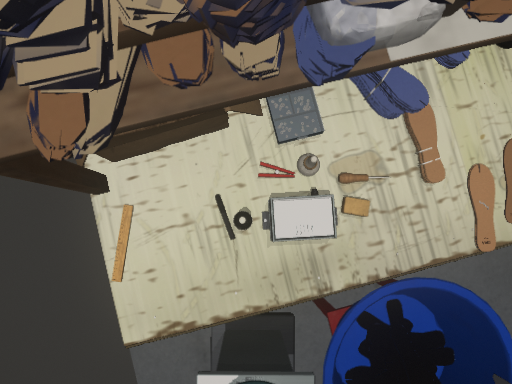

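View pics/side0.png

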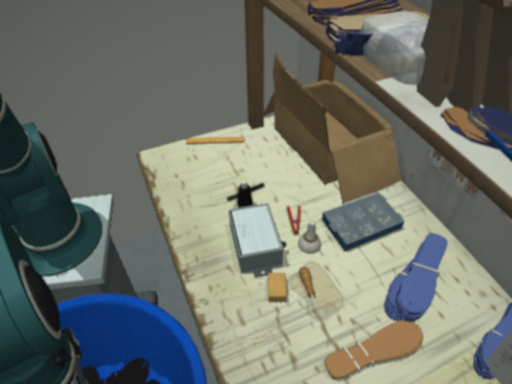

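Run:
```python
import cv2
a=cv2.imread('pics/top0.png')[140:260,190:390];cv2.imwrite('pics/t0z.png',cv2.resize(a,None,fx=4,fy=4,interpolation=2))
a=cv2.imread('pics/side0.png')[170:310,210:350];cv2.imwrite('pics/s0z.png',cv2.resize(a,None,fx=4,fy=4,interpolation=2))
from h import *
c=cam('top')
for uv in [(256,192),(300,192),(256,150)]: print(back(c,uv,0))
```

```text
[0.64492115 0.00439185 0.        ]
[ 0.64654788 -0.11841087  0.        ]
[0.76346797 0.00573102 0.        ]
```

View pics/t0z.png

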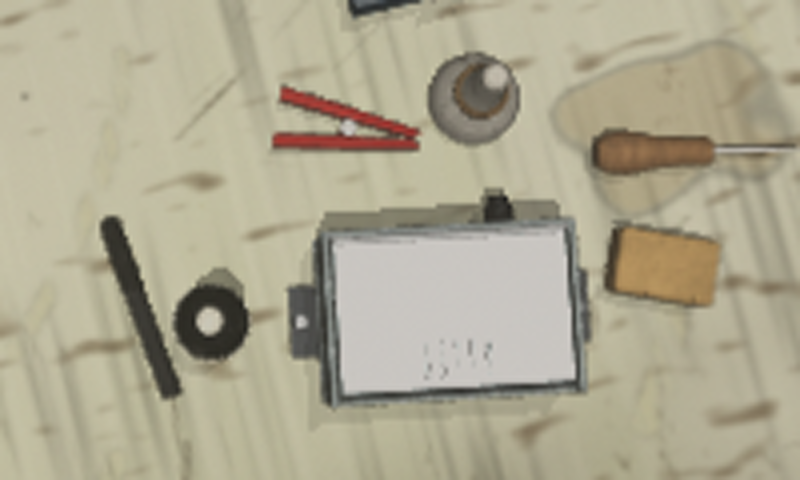

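View pics/s0z.png

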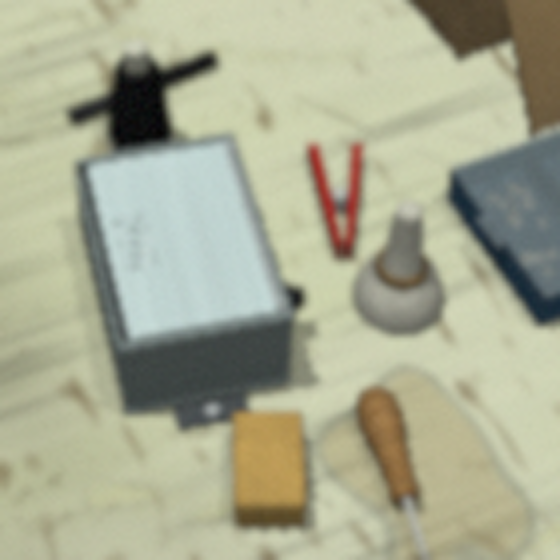

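Run:
```python
from h import *
from scipy.optimize import least_squares
T=np.array([(332,238),(567,228),(580,385),(342,396)])/4+[190,140]-.375
S=np.array([(230,148),(290,312),(127,342),(88,168)])/4+[210,170]-.375
M=np.array([(.050,.076,.075),(.050,-.076,.075),(-.049,-.076,.075),(-.049,.076,.075)])
ct,cs=cam('top'),cam('side')
def W(p):
    c,s=np.cos(p[2]),np.sin(p[2]);return M@np.array([[c,-s,0],[s,c,0],[0,0,1]]).T+[p[0],p[1],0]
for which in ('t','s','ts'):
    f=lambda p:np.concatenate(([ (proj(ct,W(p))-T).ravel()] if 't' in which else [])+([ (proj(cs,W(p))-S).ravel()] if 's' in which else []))
    r=least_squares(f,[.6,-.1,0]);print(which,r.x,r.fun.round(1))
print('marks', back(ct,np.array([458,357])/4+[189.6,139.6],.075))
for p in T: print(back(ct,p,.075))
```

```text
t [ 0.57352546 -0.11747783  0.06113918] [ 0.5  0.7  0.1  0.3 -0.7 -0.6  0.1 -0.4]
s [ 0.57638014 -0.12281437  0.06445399] [-0.2 -1.1 -1.4  0.7  1.2  0.4  0.4 -0.1]
ts [ 0.57500536 -0.11951271  0.06318497] [ 1.3  0.2  0.8 -0.3  0.2 -1.3  0.9 -0.9 -0.9 -1.9 -2.2 -0.2  0.4 -0.6
 -0.2 -1. ]
marks [ 0.54485371 -0.11897646  0.075     ]
[ 0.6205263  -0.03722702  0.075     ]
[ 0.62898058 -0.19010079  0.075     ]
[ 0.52761444 -0.19803157  0.075     ]
[ 0.5190628  -0.04443894  0.075     ]
```

```bash
cat >> h.py <<'E'
B=np.array([.5745,-.119]);YAW=.062
def tolocal2w(x,y,z):
    c,s=np.cos(YAW),np.sin(YAW);return np.array([B[0]+c*x-s*y,B[1]+s*x+c*y,z])
def ori(tilt=0.,flip=False):
    # box frame: tool z down; tilt>0 leans body towards the front(-x)
    z=np.array([np.sin(tilt),0,-np.cos(tilt)]); y=np.array([0,1. if flip else -1,0]);x=np.cross(y,z)
    c,s=np.cos(YAW),np.sin(YAW);R=np.array([[c,-s,0],[s,c,0],[0,0,1]])
    return R@np.stack([x,y,z],1)
def tcp(x,y,z,tilt=0.,flip=False):
    "TCP position for fingertip centre at box-local x,y,z"
    R=ori(tilt,flip);return tolocal2w(x,y,z)-.019*R[:,2]
E
python3 - <<'E'
from h import *
for fl in (0,1):
  for a in [(-.03,0,.14,0),(-.03,0,.065,0),(-.033,-.03,.048,.1),(.05,0,.155,0),(.05,0,.155,-.2)]:
    print(fl,a,robot.ik(tcp(*a,fl),ori(a[3],fl)))
print(ori(0),robot.get_state()['time'])
robot.gripper_to(0.)
robot.move_ptp(tcp(-.03,0,.20),ori(0)); s=robot.get_state();print(s['time'],s['force'],s['ee_pos'],s['opening'])
snap('wrist','w1');snap('side','s1')
print(proj(cam('wrist'),[tolocal2w(*p) for p in [(.05,.076,.075),(.05,-.076,.075),(-.049,-.076,.075),(-.049,.076,.075),(-.03,0,.075)]]))
E
```

```text
0 (-0.03, 0, 0.14, 0) [ 0.4013804   0.35672541 -0.29288907  1.81673586  0.12125039  0.9855365
 -1.45002226]
0 (-0.03, 0, 0.065, 0) [ 0.37766393  0.45261514 -0.26780244  1.87432861  0.15675979  0.83490501
 -1.47876291]
0 (-0.033, -0.03, 0.048, 0.1) [ 0.42450181  0.43573881 -0.23110769  1.95342627  0.11159053  0.6692569
 -1.37412695]
0 (0.05, 0, 0.155, 0) [ 0.3401573   0.47397036 -0.27874261  1.60518645  0.14268712  1.08248051
 -1.48528046]
0 (0.05, 0, 0.155, -0.2) [ 0.2740079   0.60072879 -0.24176413  1.41566526  0.16416005  1.3426272
 -1.50258053]
1 (-0.03, 0, 0.14, 0) [ 0.72357694  0.42661597 -0.70715069  1.80621057  0.3197529   1.02600998
  1.52525679]
1 (-0.03, 0, 0.065, 0) [ 0.68270261  0.52524748 -0.66370451  1.86412588  0.40829694  0.89146137
  1.45523986]
1 (-0.033, -0.03, 0.048, 0.1) [ 0.74320173  0.5027155  -0.63140071  1.94296823  0.40549654  0.72185986
  1.52189305]
1 (0.05, 0, 0.155, 0) [ 0.62604852  0.54915438 -0.69003777  1.59471438  0.37541226  1.1342238
  1.48029044]
1 (0.05, 0, 0.155, -0.2) [ 0.5544421   0.6870111  -0.69950198  1.40397903  0.42532745  1.411488
  1.44906904]
[[ 0.99807862  0.06196029  0.        ]
 [ 0.06196029 -0.99807862  0.        ]
 [ 0.          0.         -1.        ]] 0.15
3.5583 [-0.48763233  0.04755278 -0.23157582] [ 0.54438382 -0.12180831  0.21892746] 0.00041212782777137746
[[185.90813932 111.40466482]
 [320.57999889 111.15776233]
 [315.73831859 195.12714633]
 [191.00819225 195.32878588]
 [253.34100579 180.04448618]]
```

View pics/w1.png

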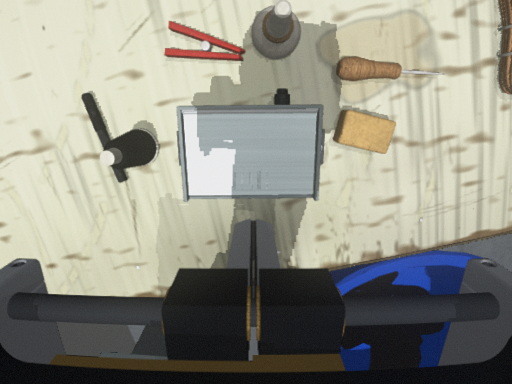

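View pics/s1.png

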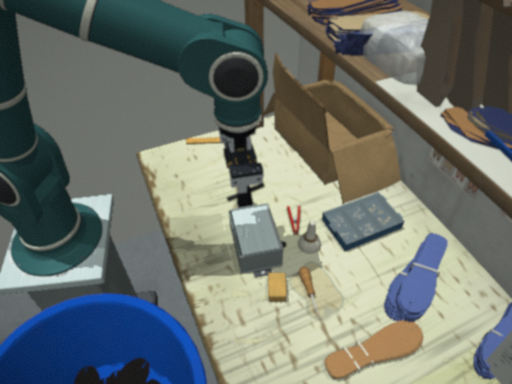

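Run:
```python
from h import *
def st(m):
    s=robot.get_state();print(m,round(s['time'],2),s['force'].round(1),s['ee_pos'].round(4))
robot.move_linear(tcp(-.030,0,.085),velocity=.12);st('above')
print(robot.move_linear(tcp(-.030,0,.0635),velocity=.03,threshold=20));st('pressed')
robot.move_linear(tcp(-.075,0,.10),velocity=.15);st('off')
robot.move_linear(tcp(-.085,-.03,.20),velocity=.15);st('up')
robot.pause(.6)
snap('wrist','w2');snap('side','s2');snap('top','t2')
```

```text
above 4.77 [ 0.3 -0.3 -0.1] [ 0.545  -0.1209  0.1047]
False
pressed 5.63 [-0.  -0.1  0.8] [ 0.5446 -0.1209  0.0826]
off 6.17 [ 0.2  0.  -0.4] [ 0.5002 -0.1238  0.1192]
up 7.02 [-0.   0.8 -0.8] [ 0.4913 -0.1538  0.218 ]
```

View pics/w2.png

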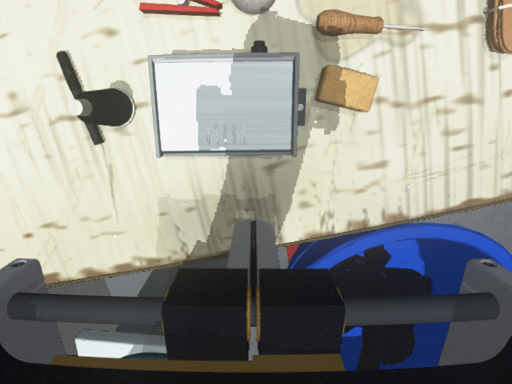

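View pics/s2.png

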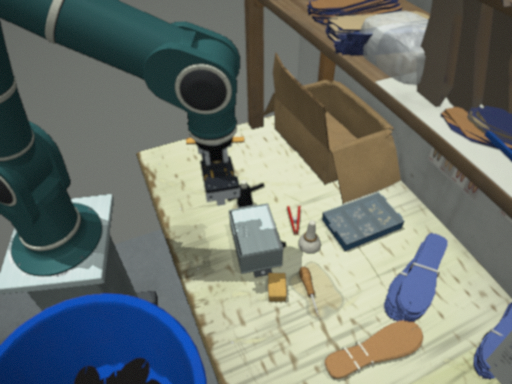

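```bash
python3 - <<'E'
from h import *
def st(m):
    s=robot.get_state();print(m,round(s['time'],2),s['force'].round(1),s['ee_pos'].round(4))
robot.move_linear(tcp(-.085,0,.10),velocity=.2)
robot.move_linear(tcp(-.030,0,.080),velocity=.15);robot.pause(.1);st('above')
for z in (.071,.067,.0635):
    r=robot.move_linear(tcp(-.030,0,z),velocity=.03,threshold=20);robot.pause(.05);st(r)
snap('side','s3');snap('wrist','w3')
r=robot.move_linear(tcp(-.030,0,.060),velocity=.03,threshold=20);st(r)
E
python3 - <<'E'
import cv2
a=cv2.imread('pics/s3.png')[130:310,190:350];cv2.imwrite('pics/s3z.png',cv2.resize(a,None,fx=3.3,fy=3.3,interpolation=2))
E
```

```text
above 9.08 [-0.9 -0.5 -0.4] [ 0.544  -0.1212  0.0996]
False 9.58 [0.  0.7 0.7] [ 0.5445 -0.1208  0.09  ]
False 9.92 [0.7 0.6 0.3] [ 0.5445 -0.1208  0.0859]
False 10.23 [-0.3  1.1 -0.8] [ 0.5445 -0.1208  0.0824]
False 10.6 [ 0.3 -0.7  0.8] [ 0.5444 -0.1208  0.0788]
```

View pics/s3z.png

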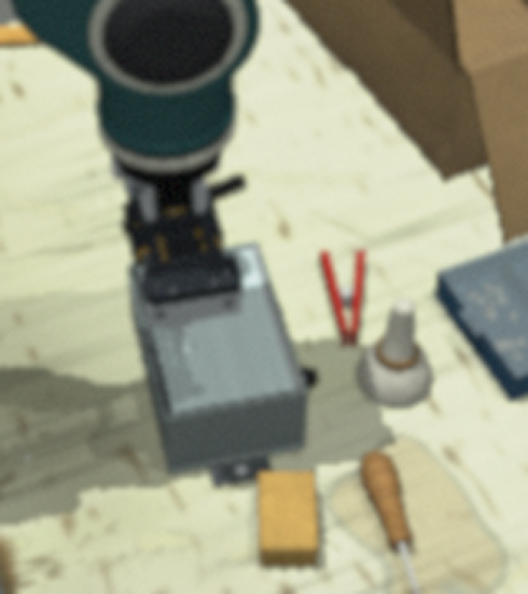

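View pics/w3.png

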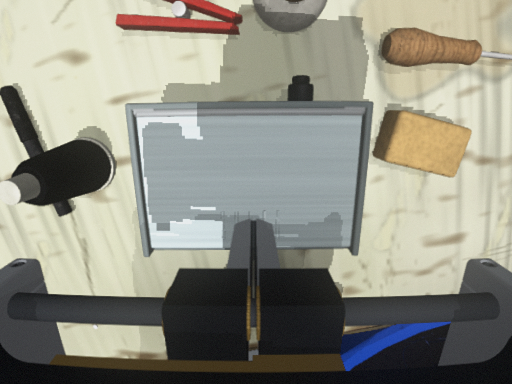

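Run:
```python
from h import *
s=robot.get_state();print(s['time'],s['force'],s['ee_pos'],s['opening'])
c=cam('wrist');R=s['tool_rot'];p=s['ee_pos']
for d in (-.05,-.02,0,.005,.01,.019,.03):
    print(d,proj(c,[p+R@[dx,0,d] for dx in(-.008,0,.008)]).round(0).tolist())
for z in (.05,.06,.075):print(z,proj(c,[tolocal2w(*q,z) for q in [(.05,.076),(.05,-.076),(-.049,-.076),(-.049,.076)]]).round(0).tolist())
snap('wrist','w4')
a=cv2.imread('pics/w4.png')[180:300,150:360];cv2.imwrite('pics/w4z.png',cv2.resize(a,None,fx=3.8,fy=3.8,interpolation=2))
```

```text
10.6 [ 0.26008753 -0.67716389  0.76073711] [ 0.54441716 -0.12081979  0.0787685 ] 0.0006379391468760787
-0.05 [[255.0, 279.0], [255.0, 267.0], [255.0, 253.0]]
-0.02 [[255.0, 253.0], [255.0, 242.0], [255.0, 230.0]]
0 [[255.0, 239.0], [255.0, 229.0], [255.0, 219.0]]
0.005 [[255.0, 236.0], [255.0, 226.0], [255.0, 216.0]]
0.01 [[255.0, 233.0], [255.0, 224.0], [255.0, 213.0]]
0.019 [[255.0, 229.0], [255.0, 219.0], [255.0, 209.0]]
0.03 [[254.0, 223.0], [254.0, 214.0], [254.0, 205.0]]
0.05 [[152.0, 112.0], [358.0, 112.0], [346.0, 236.0], [163.0, 236.0]]
0.06 [[147.0, 112.0], [363.0, 112.0], [350.0, 241.0], [159.0, 241.0]]
0.075 [[138.0, 113.0], [371.0, 113.0], [356.0, 250.0], [153.0, 250.0]]
```

View pics/w4z.png

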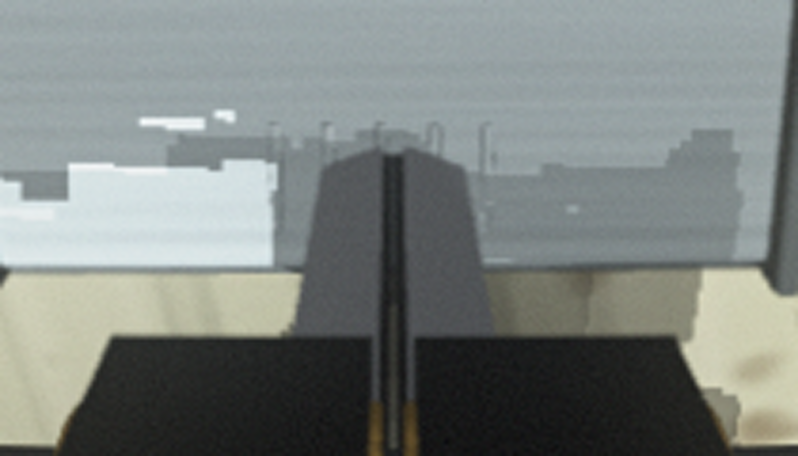

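Run:
```python
from h import *
def st(m):
    s=robot.get_state();print(m,round(s['time'],2),s['force'].round(1),s['ee_pos'].round(4))
r=robot.move_linear(tcp(-.030,0,.040),velocity=.03,threshold=3.5);st(r);robot.pause(.05);st(r)
snap('wrist','w5')
```

```text
True 11.29 [-0.2 -0.2  6.8] [ 0.545  -0.1209  0.0593]
True 11.34 [ 0.1 -0.6  5. ] [ 0.5449 -0.1209  0.0594]
```

View pics/w5.png

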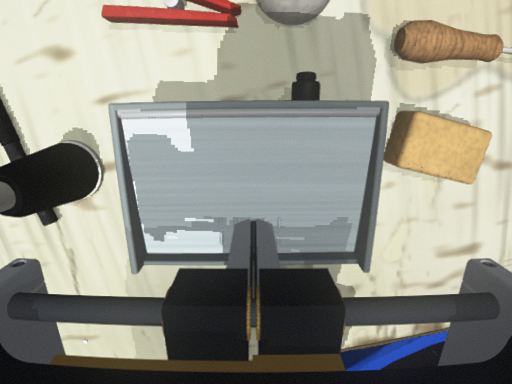

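Run:
```python
from h import *
def st(m):
    s=robot.get_state();print(m,round(s['time'],2),s['force'].round(1),s['ee_pos'].round(4))
for k in range(1,12):
    r=robot.move_linear(tcp(-.030,0,.0404-.002*k),velocity=.03,threshold=10);st(r)
    f=robot.get_state()['force'][2]
    if r or f>14: break
snap('wrist','w6');snap('side','s6')
```

```text
False 11.64 [-4.2  0.2 18.5] [ 0.5451 -0.1209  0.0582]
```

View pics/w6.png

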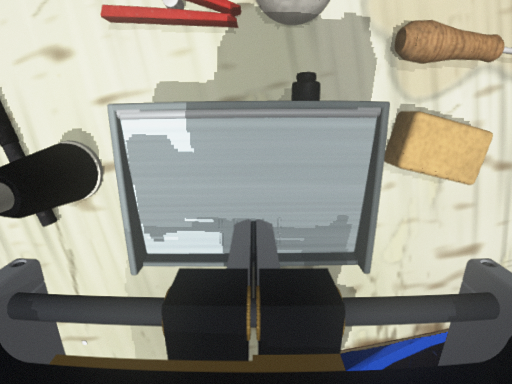

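Run:
```python
from h import *
a=cv2.imread('pics/s6.png')[130:290,190:340];cv2.imwrite('pics/s6z.png',cv2.resize(a,None,fx=3.7,fy=3.7,interpolation=2))
c=cam('wrist')
for th in (0,-.09,-.14):
    q=[tolocal2w(.05-np.cos(th)*r+.002*np.sin(th),y,.073+np.sin(th)*r+.002*np.cos(th)) for r,y in [(0,.076),(0,-.076),(.099,-.076),(.099,.076)]]
    print(th,proj(c,q).round(0).tolist())
print(proj(c,[tolocal2w(-.057,y,.063) for y in(.083,-.083)]))
```

```text
0 [[125.0, 114.0], [385.0, 114.0], [366.0, 265.0], [143.0, 265.0]]
-0.09 [[125.0, 115.0], [385.0, 115.0], [362.0, 258.0], [147.0, 258.0]]
-0.14 [[125.0, 115.0], [385.0, 115.0], [359.0, 254.0], [150.0, 254.0]]
[[140.77345132 266.17031485]
 [368.32147923 266.0349713 ]]
```

View pics/s6z.png

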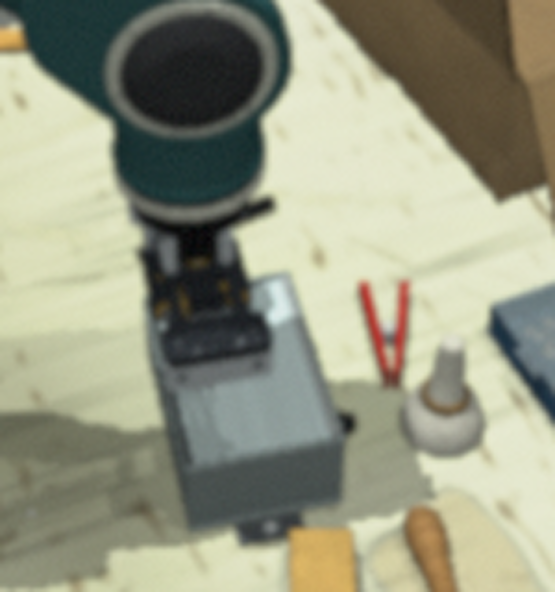

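```bash
sed -i 's/-.019\*R\[:,2\]/+.007*R[:,2]/' h.py
cat >> h.py <<'E'
def st(m):
    s=robot.get_state();print(m,round(s['time'],2),s['force'].round(1),s['ee_pos'].round(4))
E
python3 - <<'E'
from h import *
robot.move_linear(tcp(-.075,0,.10),velocity=.2);st('off')
robot.move_linear(tcp(-.10,-.03,.15),velocity=.2);st('up')
robot.pause(.8)
snap('wrist','w7');snap('side','s7')
a=cv2.imread('pics/s7.png')[130:290,190:340];cv2.imwrite('pics/s7z.png',cv2.resize(a,None,fx=3.7,fy=3.7,interpolation=2))
print(proj(cam('wrist'),[tolocal2w(-.03,-.03,.056)]))
E
```

```text
off 12.18 [ 0.8 -0.2  0.6] [ 0.4997 -0.1239  0.0931]
up 12.64 [ 0.5 -0.2 -0. ] [ 0.4768 -0.155   0.1425]
[[254.25819157 122.36975135]]
```

View pics/w7.png

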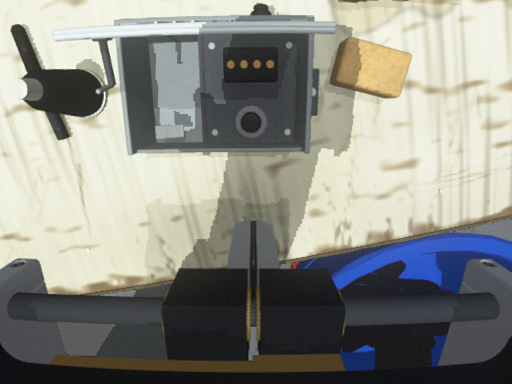

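View pics/s7z.png

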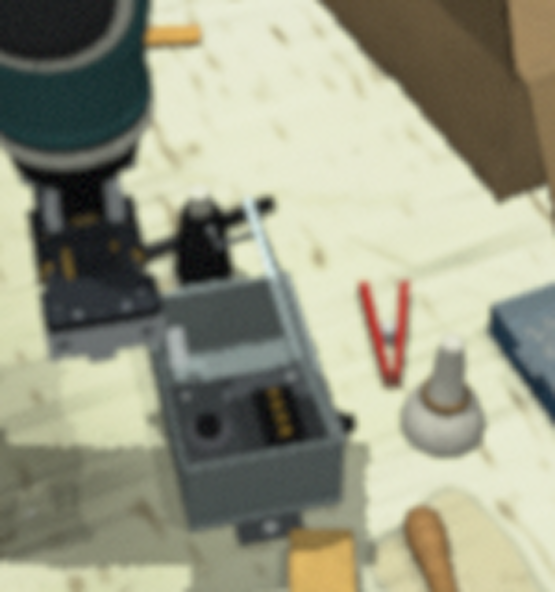

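```bash
sed -i 's/-.119\])/-.117])/' h.py
python3 - <<'E'
from h import *
t=.08
robot.move_linear(tcp(-.06,-.03,.10,t),velocity=.15,frame=ori(t));
robot.move_linear(tcp(-.031,-.03,.065,t),velocity=.12);robot.pause(.05);st('above')
for z in (.052,.049,.0475,.0460,.0445,.043):
    r=robot.move_linear(tcp(-.031,-.03,z,t),velocity=.03,threshold=15);st(r)
    if r or robot.get_state()['force'][2]>15: break
snap('wrist','w8')
robot.move_linear(tcp(-.04,-.03,.10,t),velocity=.12)
robot.move_linear(tcp(-.10,-.03,.15,t),velocity=.2);st('up')
snap('wrist','w9');snap('side','s9')
a=cv2.imread('pics/s9.png')[130:290,190:340];cv2.imwrite('pics/s9z.png',cv2.resize(a,None,fx=3.7,fy=3.7,interpolation=2))
E
```

```text
above 14.7 [-0.2  0.2 -0. ] [ 0.5458 -0.149   0.0587]
False 15.28 [ 0.4  0.3 -0.1] [ 0.5457 -0.1487  0.0448]
False 15.53 [-6.8  1.7 20. ] [ 0.5462 -0.1488  0.0428]
up 16.71 [ 0.6  0.5 -0.1] [ 0.4775 -0.1531  0.1425]
```

View pics/w8.png

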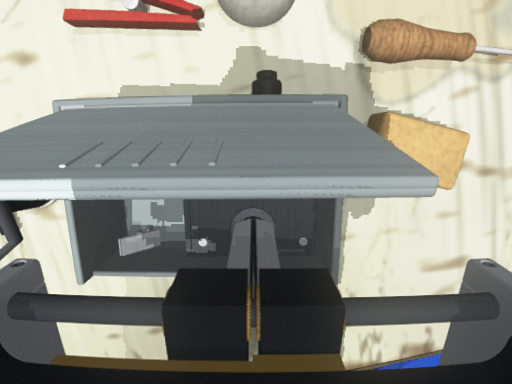

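View pics/w9.png

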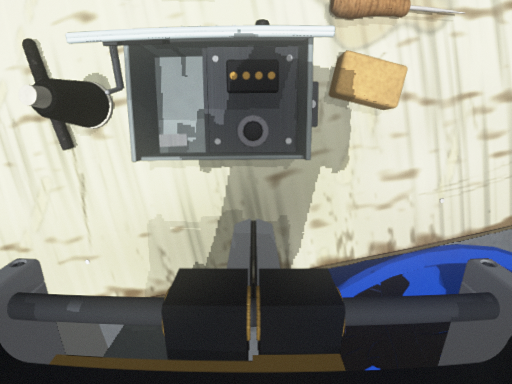

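View pics/s9z.png

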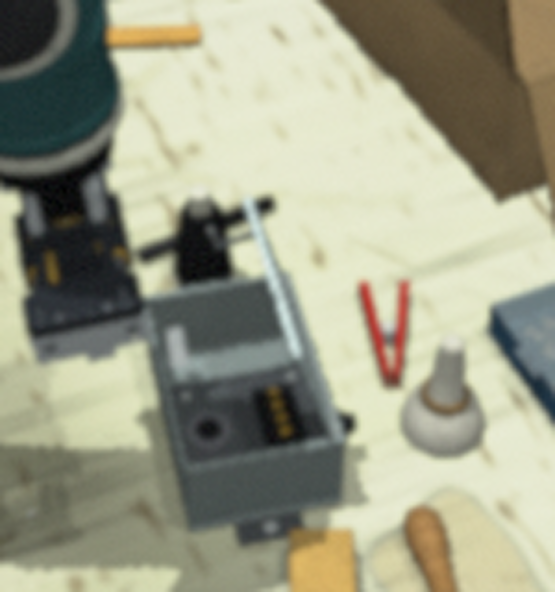

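Run:
```python
from h import *
a=cv2.imread('pics/w7.png')[85:160,200:310];b=cv2.imread('pics/w9.png')[93:168,202:312]
cv2.imwrite('pics/cmp.png',cv2.resize(np.hstack([a,b]),None,fx=3.6,fy=3.6,interpolation=2))
a=cv2.imread('pics/s7.png')[225:265,225:285];b=cv2.imread('pics/s9.png')[225:265,225:285]
cv2.imwrite('pics/cmps.png',cv2.resize(np.hstack([a,b]),None,fx=6,fy=6,interpolation=2))
cw,cs=cam('wrist'),cam('side')
for z in (.041,.048,.056):
    q=[tolocal2w(-.03+.01*np.cos(k),-.03+.01*np.sin(k),z) for k in np.arange(4)*np.pi/2]
    print(z,'w9',(proj(cw,q)-[202,93]).round(1).tolist(),'side',(proj(cs,q)-[225,225]).round(1).tolist())
```

```text
0.041 w9 [[52.6, 27.8], [42.7, 37.9], [52.6, 47.8], [62.5, 37.9]] side [[24.4, 20.5], [20.0, 18.3], [17.0, 21.9], [21.5, 24.2]]
0.048 w9 [[52.6, 27.4], [42.5, 37.8], [52.6, 48.0], [62.7, 37.8]] side [[24.3, 19.0], [19.9, 16.7], [16.9, 20.3], [21.4, 22.6]]
0.056 w9 [[52.7, 27.1], [42.2, 37.7], [52.6, 48.2], [63.1, 37.7]] side [[24.3, 17.1], [19.8, 14.8], [16.8, 18.5], [21.3, 20.8]]
```

View pics/cmp.png

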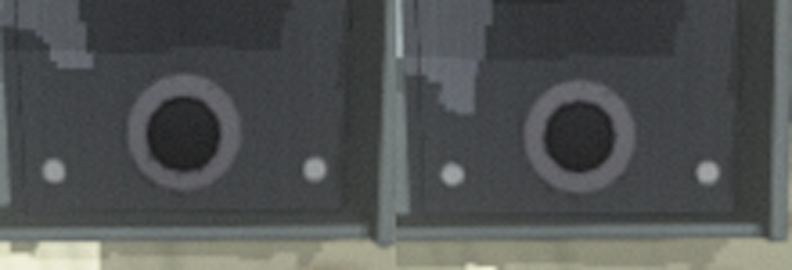

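View pics/cmps.png

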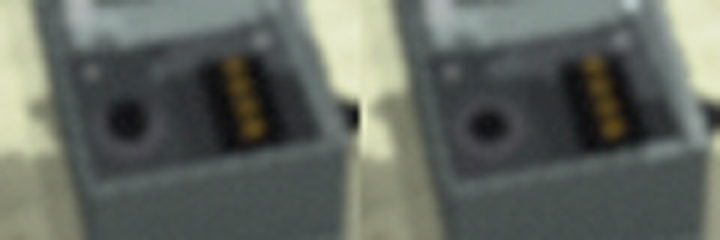

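Run:
```python
from h import *
for f in ('s7','s9'):
    g=cv2.cvtColor(cv2.imread(f'pics/{f}.png'),cv2.COLOR_BGR2GRAY).astype(float)[225:265,225:285]
    w=g[14:28,14:30];print(f);print(w.astype(int))
    m=np.clip(60-w,0,None);y,x=np.mgrid[14:28,14:30];print((m*y).sum()/m.sum(),(m*x).sum()/m.sum(),m.sum())
for f,o in (('w7',(85,200)),('w9',(93,202))):
    g=cv2.cvtColor(cv2.imread(f'pics/{f}.png'),cv2.COLOR_BGR2GRAY).astype(float)[o[0]:o[0]+75,o[1]:o[1]+110]
    w=g[15:60,28:76];y,x=np.mgrid[15:60,28:76]
    b=(w<55)&((x-52)**2+(y-37)**2<14**2); print(f,'disk area',b.sum(),x[b].mean(),y[b].mean(), 'ring', [ (x[r].mean(),y[r].mean(),r.sum()) for r in [(w>78)&((x-52)**2+(y-37)**2<18**2)]])
```

```text
s7
[[65 61 63 59 58 62 59 60 59 61 62 63 62 55 53 50]
 [60 62 61 61 60 59 56 54 58 59 59 60 58 57 53 49]
 [61 62 61 59 54 52 46 46 47 50 55 59 60 56 55 51]
 [60 62 62 58 46 36 32 29 30 43 52 60 62 57 52 52]
 [62 63 64 55 40 29 23 21 21 35 48 62 65 61 55 49]
 [64 66 69 57 36 23 20 18 21 31 44 65 70 66 58 53]
 [67 67 70 59 36 21 26 18 23 28 47 67 74 67 60 58]
 [68 70 71 61 42 28 23 24 21 30 50 71 76 70 62 57]
 [69 68 71 68 55 39 30 28 32 45 62 72 74 69 64 57]
 [70 67 71 73 66 60 53 50 51 61 71 76 70 62 61 59]
 [75 65 66 70 73 72 71 71 70 73 75 71 67 62 59 62]
 [81 66 64 67 69 72 75 75 77 73 73 67 61 62 62 61]
 [83 68 61 62 63 68 68 70 67 66 65 61 59 61 61 62]
 [81 71 63 58 62 63 62 65 64 64 62 65 64 68 71 74]]
19.032490974729242 21.43826714801444 1385.0
s9
[[64 64 61 59 62 59 60 60 62 62 60 60 56 56 51 51]
 [60 60 61 60 63 62 66 60 62 61 61 58 56 56 51 49]
 [60 58 61 63 66 67 68 68 66 67 64 61 59 59 50 50]
 [62 61 62 65 70 68 62 61 63 67 70 68 64 58 52 50]
 [62 62 66 71 66 59 49 47 48 58 67 71 68 61 55 52]
 [64 64 70 69 55 40 31 24 29 42 59 70 73 65 57 55]
 [69 68 73 64 47 28 22 24 18 32 50 69 76 66 60 54]
 [66 70 74 64 44 29 18 20 22 30 48 67 76 70 64 58]
 [69 67 73 68 57 39 30 26 31 42 56 71 74 67 62 59]
 [70 66 72 74 69 56 48 46 50 60 69 72 70 65 59 59]
 [76 63 67 70 72 71 66 67 67 74 76 71 65 62 60 59]
 [82 67 61 66 69 73 73 75 73 72 71 66 61 60 62 57]
 [81 66 61 63 62 66 66 70 70 69 63 60 61 61 60 62]
 [82 70 63 62 64 61 63 65 64 63 63 64 64 67 70 73]]
19.900442477876105 21.991150442477878 904.0
w7 disk area 322 50.462732919254655 36.89751552795031 ring [(np.float64(51.00459770114943), np.float64(35.51954022988506), np.int64(435))]
w9 disk area 288 50.46527777777778 37.60069444444444 ring [(np.float64(50.94808126410835), np.float64(37.270880361173816), np.int64(443))]
```

Run:
```python
from h import *
r=.086
def P(th,off=.002):
    x=.05-r*np.cos(th)+off*np.sin(th)+.008; z=.073+r*np.sin(th)+off*np.cos(th)
    return tcp(x,0,z)
ths=[1.3,1.15,1.0,.82,.64,.46,.28,.1]
q=[robot.ik(p,ori(0)) for p in [tcp(.08,0,.22),tcp(.08,0,.157)]+[P(t) for t in ths]];print([x is not None for x in q])
robot.move_linear(tcp(-.08,0,.225),velocity=.2,frame=ori(0))
robot.move_linear(tcp(.075,0,.225),velocity=.2)
robot.move_linear(tcp(.075,0,.157),velocity=.15);st('behind')
snap('side','s10')
for t in ths:
    robot.move_linear(P(t),velocity=.08); st(t)
snap('wrist','w11')
```

```text
[True, True, True, True, True, True, True, True, True, True]
behind 18.9 [0.6 0.  0.1] [ 0.6496 -0.1125  0.151 ]
1.3 19.57 [ 0.8 -0.4  1.5] [ 0.6119 -0.1148  0.1499]
1.15 19.88 [ 2.3 -1.1  0.7] [ 0.5992 -0.1154  0.1453]
1.0 20.19 [ 1.6 -0.2  0.1] [ 0.5877 -0.1162  0.1394]
0.82 20.53 [ 0.1 -1.1  1.1] [ 0.5752 -0.1169  0.1302]
0.64 20.88 [ 1.2 -0.3  1.4] [ 0.5646 -0.1176  0.1189]
0.46 21.22 [ 0.4 -0.4  1.5] [ 0.5562 -0.1181  0.1059]
0.28 21.56 [-0.2  0.1  2.3] [ 0.5503 -0.1185  0.0917]
0.1 21.9 [ 1.1 -1.   2.3] [ 0.5475 -0.1187  0.0768]
```

View pics/w11.png

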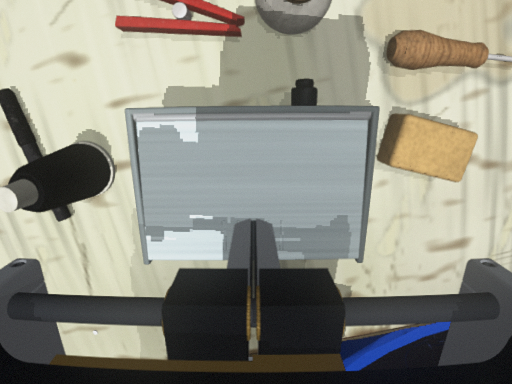

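View pics/s10.png

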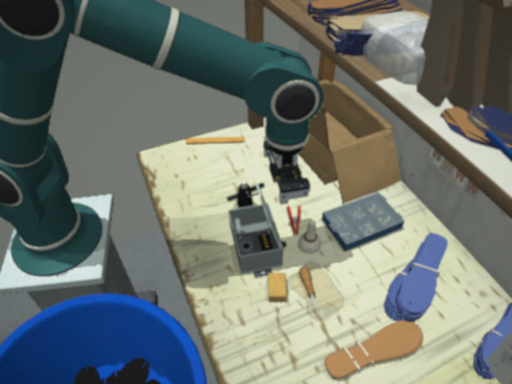

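Cover is nearly down; now press to the stop, then lift.

Run:
```python
from h import *
robot.move_linear(tcp(-.030,0,.072),velocity=.05);st('')
for z in (.068,.0655,.064,.0625,.061,.0595):
    r=robot.move_linear(tcp(-.030,0,z),velocity=.03,threshold=14);robot.pause(.05);st(r)
    if r or robot.get_state()['force'][2]>14: break
snap('wrist','w12')
robot.move_linear(tcp(-.035,0,.11),velocity=.08);st('lift')
robot.move_linear(tcp(-.09,0,.19),velocity=.2)
robot.pause(1.0);st('end')
snap('wrist','w13');snap('side','s13');snap('top','t13')
```

```text
22.33 [ 0.8  0.7 32.6] [ 0.5478 -0.1192  0.0679]
True 22.62 [-0.9  0.9  1. ] [ 0.5472 -0.1192  0.0635]
lift 23.32 [ 0.6 -0.6 -0.3] [ 0.5395 -0.1193  0.1031]
end 24.95 [0.4 0.3 0.8] [ 0.4847 -0.1226  0.183 ]
```

View pics/w13.png

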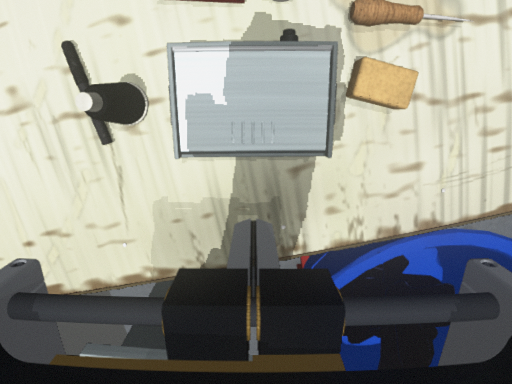

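View pics/s13.png

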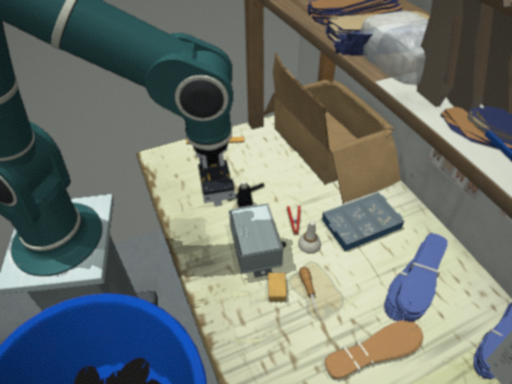

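View pics/t13.png

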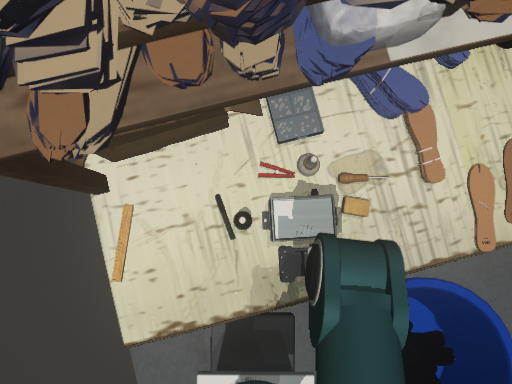

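Run:
```python
from h import *
s=robot.get_state();print(s['time'],s['opening'])
c=cam('wrist')
for th in (.1,0,-.09):
    q=[tolocal2w(.05-np.cos(th)*r+.002*np.sin(th),y,.073+np.sin(th)*r+.002*np.cos(th)) for r,y in [(0,.076),(0,-.076),(.099,-.076),(.099,.076)]]
    print(th,proj(c,q).round(0).tolist())
a=cv2.imread('pics/w12.png');b=cv2.imread('pics/w13.png')[25:170,150:350]
cv2.imwrite('pics/w13z.png',cv2.resize(b,None,fx=3.9,fy=3.9,interpolation=2))
a=cv2.imread('pics/s13.png')[190:290,215:305];cv2.imwrite('pics/s13z.png',cv2.resize(a,None,fx=5.5,fy=5.5,interpolation=2))
```

```text
25.1 0.0006566677006030271
0.1 [[175.0, 49.0], [333.0, 49.0], [329.0, 151.0], [179.0, 152.0]]
0 [[175.0, 49.0], [333.0, 49.0], [327.0, 151.0], [181.0, 151.0]]
-0.09 [[175.0, 49.0], [333.0, 49.0], [325.0, 149.0], [183.0, 150.0]]
```

View pics/w12.png

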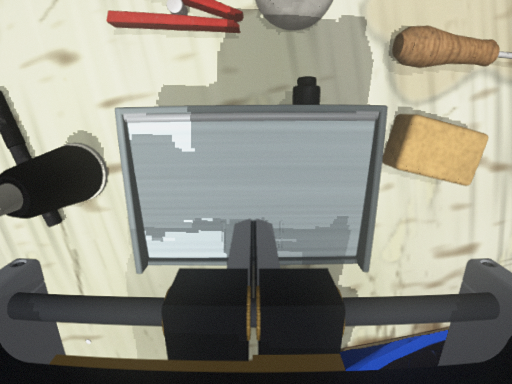

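View pics/w13z.png

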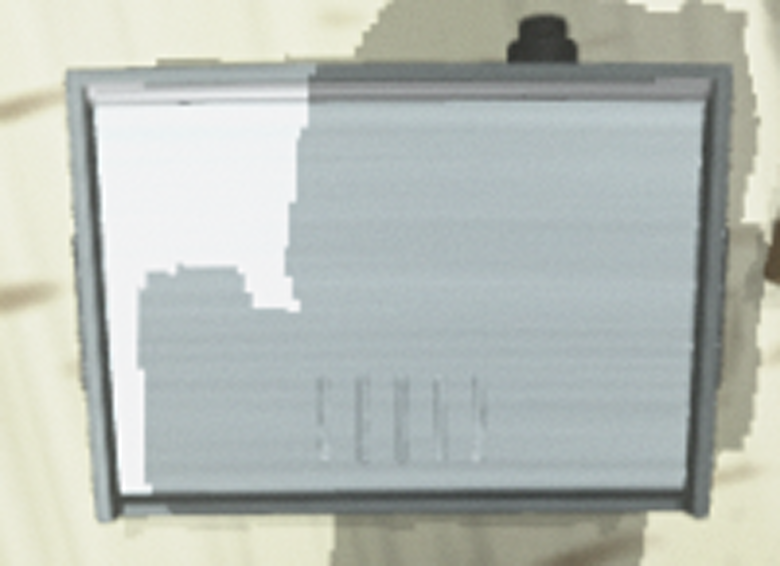

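View pics/s13z.png

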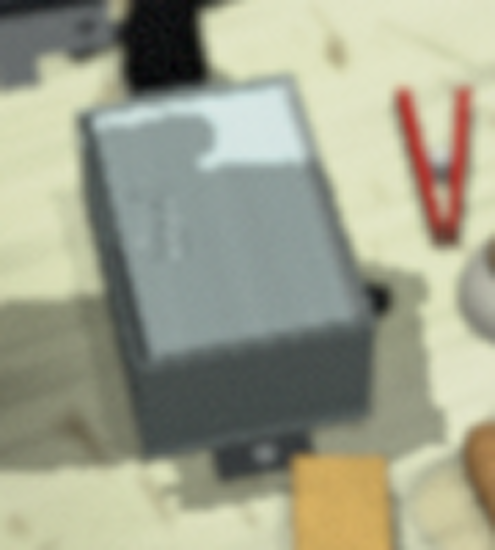

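Run:
```python
from h import *
robot.pause(2.)
b=snap('wrist','w14').astype(int);a=cv2.cvtColor(cv2.imread('pics/w13.png'),cv2.COLOR_BGR2RGB).astype(int)
print('w diff',np.abs(a-b)[20:170,60:430].mean(),np.abs(a-b)[20:170,60:430].max())
t0=cv2.imread('pics/t0.png' if 0 else 'pics/top0.png').astype(int);t1=cv2.imread('pics/t13.png').astype(int)
for n,(x0,y0,x1,y1) in dict(pen_cone=(205,185,256,245),clamp=(250,155,296,182),bottle=(294,148,324,178),awl=(335,168,390,186),block=(338,193,374,219)).items():
    d=np.abs(t0-t1)[y0:y1,x0:x1].max(2);print(n,d.mean().round(1),(d>40).sum())
st('')
```

```text
w diff 1.4563123123123123 38
pen_cone 12.9 0
clamp 13.8 0
bottle 12.3 0
awl 12.4 1
block 13.8 47
 27.15 [-0.5 -1.   0. ] [ 0.4847 -0.1226  0.183 ]
```

```bash
python3 -c "
from rig import robot
robot.sign_off()"
```

```text
the job is handed in; nothing more can be done
```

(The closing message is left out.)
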